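Sort the model pieces back into their stock trays

ROBOT

A 6-joint arm with a two-finger parallel gripper is mounted at the origin on the work surface. World frame = base frame: x ahead of the robot, y to its left, z up, the work surface at z = 0. Lengths are in mm, angles in rad, forces in N, time in s.
With the tool pointing down it reaches from about 350 to 875 mm from the base axis. Payload 4.2 kg.
Tool frame: the origin (TCP) lies midway between the tips of the shut fingers; the grasp point (between the pads) lies 19 mm behind it; x points along the fingers, y is the direction in which the jaws open and shut, and the axes are right-handed (so a half turn about x gives the same grasp; the last joint's range is limited). The gripper opens to 85 mm and grips with 20 to 120 N. Pads are 22 mm wide; open, the fingers measure 114 mm over their backs; the gripper's body (76 mm by 85 mm) begins 54 mm behind the grasp point. The pads swing forward as they close: fully open they stand 13 mm farther back than shut.
Start: joints at [1.393, 0.385, 0.008, 0, -1.194, -0.259], TCP at [264.368, 566.312, 231.312] pointing down, gripper open.
Joint ranges: [-3.14, 3.14], [-1.21, 2.06], [-1.07, 1.41], [-3.16, 2.05], [-2.99, -0.16], [-3.1, 3.1]. Speed limits (rad/s): [2.79, 2.79, 3.14, 3.14, 3.14, 3.14].

INTERFACE

Orientations are given as a unit quaternion [x, y, z, w].
In Python, from bench import readout, imaging, arm gives the robot as it stands.
- The arm moves only by the tool arm_command, never from a script. Its argument "increments" is a list of rows, each a list of 3 entries, a list of its own where there are three numbers: the turn, a rotation vector about the world's x, y, z in degrees, then the shift along the world's x, y, z in mm, then the closure, from 0 (fully open) to 1 (shut). In form: [[[ax, ay, az], [tx, ty, tz], fingers], ...]. A call has exactly 5 rows; each row is the pose to reach, as a shift and turn from the pose measured when the call began; what a row does not reach only later rows make up. A row lasts 1/10 s, in which the tool goes at most 50 mm and 8.59 degrees, less where a joint would pass 70% of its speed; a pose out of reach is approached as far as the arm can. A call with a gripper value outside its range is refused whole. The fingers move at their own pace and stop on an object; the grip force is fixed at half the most. Time passes only in rows, so rows that repeat a pose let the fingers close, or fill a call up. It gives the time, the measured TCP pose, the force and the opening at its end, in the units of the state.
- readout.read_state(): the state, without advancing time (a new reading comes with each control period).
- imaging.get_image(name): name is "side" or "top"; returns (picture, depth): 420x560x3 uint8, blue, green, red; 420x560 float32, mm along the optical axis (not along the pixel's ray), 0 where there is no reading.
- imaging.camera_info(name): a dict with "vfov" (degrees; the focal length in pixels is half the picture's height over the tangent of half this angle, whatever the lens; pixels are square), "cx", "cy" (the principal point, pixels), "eye" and "rotation" of the camera in the world. Camera axes: x right, y down, z forward; pixel columns grow to the right and rows downward; lengths in mm; the calibration is good to about 2 mm. A picture is of the moment at which its call begins. camera_info takes no time and is no camera call.
- arm.job_done(): hands the job in, once; it reports no verdict.
The state is a dict: "clock": time; "joints": joint angles; "joint_vel": joint speeds; "joint_efforts": joint torques, N m; "position": TCP position; "ee_rot": TCP orientation; "contact_force": force on the tool from outside, world axes, zero at the start; "wrist_torque": the same for the moment, N m; "gripper_width": finger opening in mm.
Only numpy, scipy, OpenCV 4.12 (cv2) and the standard library are available. Lean on these libraries where they do the work, as an engineer would, in place of code of your own. Each camera call takes 0.05 s, during which the arm holds its last target. There are 200 camera calls.

TASK

The site model is finished: sort the five leftover pieces on the cutting mat back into the grey stock trays, the two white foam blocks with the foam, the two trees with the trees and the timber house with the timber. Stand each piece upright on the floor of an empty pocket, one piece to a pocket, and do not knock the stick study model or the water bottle.

Things in the scene. Friction and masses are not known exactly. Their poses are not given: they have to be found in the camera images.
- foam_tower: loose white foam massing block, the taller and square one: 40 x 40 mm, 65 mm tall. Origin: centre of its underside; x and y square to its side faces, z up. Starts upright on the green cutting mat, whose surface is 3 mm above the table.
- foam_slab: loose white foam massing block, the lower, oblong one: 58 mm along its x, 38 mm along its y, 50 mm tall. Origin: centre of its underside; z up. Starts upright on the green cutting mat, whose surface is 3 mm above the table.
- tree_round: loose model tree with a rounded mid-green crown: pale wooden foot disc 36 mm across and 6 mm thick, thin trunk, crown 36 mm across with near-upright sides from 33 to 57 mm above the underside, top at 68 mm. Origin: centre of its underside; z up, round about z. Starts upright on the green cutting mat, whose surface is 3 mm above the table.
- tree_poplar: loose model tree with a slim, columnar dark-green crown (poplar): pale wooden foot disc 36 mm across and 6 mm thick, crown 27 mm across with near-upright sides from 23 to 59 mm above the underside, top at 70 mm. Origin: centre of its underside; z up, round about z. Starts upright on the green cutting mat, whose surface is 3 mm above the table.
- timber_house: loose solid timber house block with a gable roof: 50 mm along its x (the ridge), 40 mm along its y, pale walls 44 mm tall up to the eaves, darker 45-degree roof with its ridge at 64 mm. Origin: centre of its underside; z up. Starts upright on the green cutting mat, whose surface is 3 mm above the table.
- tray_foam: the foam tray: fixed grey tray, 180 x 180 x 20 mm tall, walls and cross dividers 4 mm thick, floor 4 mm above the table; 2 x 2 pockets 84 mm wide centred at x, y = +-44 mm. Origin: centre of its underside; x points away from the robot (within 12 deg), y to the robot's left. The two -x pockets (near the robot) are empty; the two +x ones hold fixed white foam blocks up to 50 mm tall.
- tray_tree: the tree tray: fixed grey tray, 180 x 180 x 20 mm tall, walls and cross dividers 4 mm thick, floor 4 mm above the table; 2 x 2 pockets 84 mm wide centred at x, y = +-44 mm. Origin: centre of its underside; x points away from the robot (within 12 deg), y to the robot's left. The two -x pockets (near the robot) are empty; the two +x ones hold fixed round-crowned green trees 68 mm tall.
- tray_timber: the timber tray: fixed grey tray, 180 x 180 x 20 mm tall, walls and cross dividers 4 mm thick, floor 4 mm above the table; 2 x 2 pockets 84 mm wide centred at x, y = +-44 mm. Origin: centre of its underside; x points away from the robot (within 12 deg), y to the robot's left. Three pockets hold fixed timber houses 64 mm tall; only the -x, +y pocket (near the robot, left) is empty.
- study_model: delicate study model of timber sticks and white card roofs on a brown card base 160 x 128 mm, 57 mm tall, loose, standing far left on the table. Origin: centre of its underside. To be left alone.
- water_bottle: clear water bottle with a white cap, 66 mm across and 190 mm tall, loose, standing far right on the table. Origin: centre of its underside. To be left alone.
There are look-alikes about, which are no part of the job. Leave any red look-alike of the tree_poplar alone.

How it is judged:
By the outcome, as a careful person would: the job done as asked, in the order asked, and still so for the second after the job is handed in, with the robot touching nothing.
It also fails if it takes over 136 s, if anything falls off the work surface, if the arm or the gripper's body presses on something with over 40 N, if the wrist force passes 120 N, or if a joint passes its speed limit or range.

## Working session

There is one attempt and no reset: what is moved stays moved. The work goes in short steps, Python scripts to look and compute and a tool call to move; the robot and the scene stay as the last step left them, time stands still between calls to the robot, and variables do not carry over. Pictures are saved under pics/ and viewed, about 12 in all and at most 16, crops included, and the job is handed in when it is done.

Besides the shell and the picture viewer there is one more tool, called after "Emit:" as name(argument=value, ...), one argument or row to a line, values as JSON. arm_command: Moves the arm, as the interface text tells. Its arguments: {"type":"object","properties":{"increments":{"type":"array","items":{"type":"array"}}},"required":["increments"]}

```bash
mkdir -p pics; ls
python3 - <<'E'
from bench import readout, imaging
import cv2, numpy as np
for n in ("top","side"):
    im,d=imaging.get_image(n); cv2.imwrite(f"pics/{n}0.png",im); np.save(f"{n}0.npy",d)
    print(n,imaging.camera_info(n))
print(readout.read_state())
E
```

```text
pics
top {'vfov': 49.44310051662326, 'cx': 281.15090971770314, 'cy': 204.19109496149235, 'eye': array([ 348.40784711,  -20.22766086, 1311.57947697]), 'rotation': array([ 0.71287232, -0.6958326 ,  0.06477876, -0.05859832])}
side {'vfov': 55.385340734397424, 'cx': 280.74653469097865, 'cy': 203.32799593159336, 'eye': array([519.01067831, 553.59332221, 755.45548957]), 'rotation': array([-0.00501637,  0.94428705, -0.32890005,  0.01102585])}
{'clock': 0.1, 'joints': array([ 1.39263125e+00,  3.85496961e-01,  6.73473785e-03, -3.90465321e-04,
       -1.19398468e+00, -2.58616445e-01]), 'joint_vel': array([-0.00012514, -0.00350448,  0.00381477,  0.00211265, -0.00010126,
        0.00051358]), 'joint_efforts': array([ 1.16874958e-04, -3.93322670e+01,  1.88927221e+01,  4.19799596e+00,
       -2.64310875e-03,  7.96318147e-06]), 'position': array([264.15664774, 565.85616035, 230.31626614]), 'ee_rot': array([-0.69019928,  0.15394484,  0.69040024,  0.15255637]), 'contact_force': array([ 0.32950791, -0.70610244,  0.85431486]), 'wrist_torque': array([ 0.02124472,  0.000816  , -0.02313962]), 'gripper_width': 85.29060439247532}
```

View pics/top0.png

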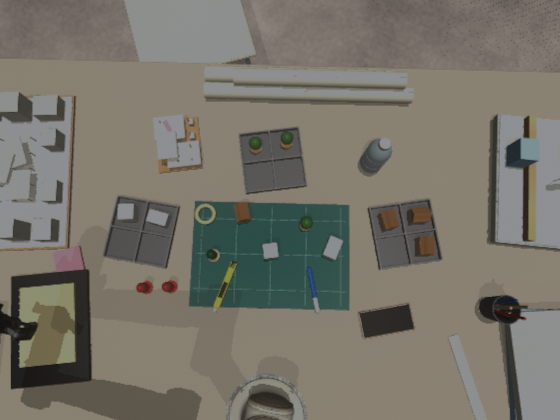

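View pics/side0.png

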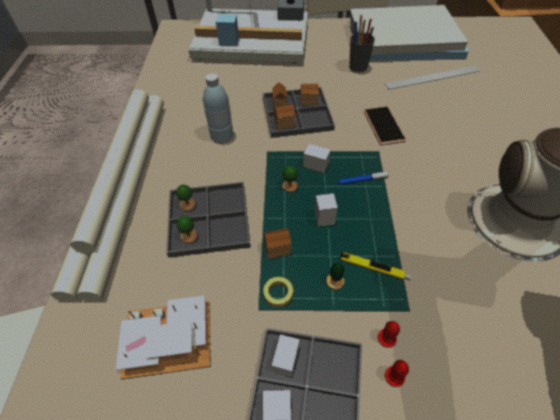

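Top view: the foam tray is at (142,232), the tree tray at (273,160) and the timber tray at (405,234).

Candidates:
- **White:** (271,251) and (333,248). The blocks inside the foam tray are fixed.
- **Trees:** (306,222) and (212,255). The tree-tray ones are fixed, and the red look-alikes at (145,287) and (169,286) are to be left alone.
- **House:** (242,212). The timber-tray ones are fixed.

Next I'll measure with both point clouds and check the choice in one crop.

```bash
cat > h.py <<'E'
import cv2, numpy as np
from scipy.spatial.transform import Rotation as R
from bench import readout, imaging
def cam(n):
    i=imaging.camera_info(n); f=210/np.tan(np.radians(i['vfov']/2))
    return f,i['cx'],i['cy'],np.array(i['eye']),R.from_quat(i['rotation']).as_matrix()
def cloud(n,d):
    f,cx,cy,e,M=cam(n); v,u=np.mgrid[:420,:560]
    P=np.stack([(u-cx)/f*d,(v-cy)/f*d,d],-1)@M.T+e
    P[d<=0]=np.nan; return P
def proj(n,p):
    f,cx,cy,e,M=cam(n); q=(np.atleast_2d(p)-e)@M
    return np.c_[cx+f*q[:,0]/q[:,2],cy+f*q[:,1]/q[:,2]]
E
python3 - <<'E'
from h import *
for n in ("top","side"):
    P=cloud(n,np.load(n+"0.npy")); im=cv2.imread(f"pics/{n}0.png")
    print(n,"tcp",proj(n,[264,566,231]).round(),"base",proj(n,[0,0,0]).round())
    pts={'top':[(300,300),(230,300),(430,300),(300,120),(100,330),(142,250)],'side':[(300,300),(150,270),(350,240),(290,340),(240,290)]}[n]
    for u,v in pts: print((u,v),P[v,u].round(1))
    x,y,z=P[...,0],P[...,1],P[...,2]
    m=((z>25)&(z<95)&(x>250)&(x<800)&(abs(y)<480)).astype(np.uint8)
    k,lab,st,c=cv2.connectedComponentsWithStats(m)
    for i in range(1,k):
        if st[i,4]<25: continue
        q=P[lab==i]; zt=np.percentile(q[:,2],95); t=q[q[:,2]>zt-8]
        print("px",c[i].round(),"n",st[i,4],"ztop",zt.round(1),"xy",((np.percentile(t[:,:2],2,0)+np.percentile(t[:,:2],98,0))/2).round(1),"bgr",np.median(im[lab==i],0))
a=cv2.imread("pics/top0.png")[190:300,130:350]
cv2.imwrite("pics/crop0.png",cv2.resize(a,None,fx=3.6,fy=3.6,interpolation=cv2.INTER_CUBIC))
E
```

```text
top tcp [[ 20. 316.]] base [[265. 416.]]
(300, 300) [307.5 -88.4   2.3]
(230, 300) [303.  108.    4.3]
(430, 300) [ 315.8 -455.4    1.5]
(300, 120) [ 8.393e+02 -7.990e+01  7.000e-01]
(100, 330) [213.6 463.5   3.9]
(142, 250) [436.9 365.    2.7]
px [176. 146.] n 1465 ztop 59.1 xy [733.2 301.2] bgr [145. 143. 141.]
px [287. 138.] n 129 ztop 72.2 xy [762.1 -40.6] bgr [41. 68. 51.]
px [255. 143.] n 134 ztop 72.2 xy [745.8  49.9] bgr [42. 68. 52.]
px [369. 164.] n 168 ztop 92.1 xy [ 698.8 -284.7] bgr [65. 67. 65.]
px [242. 212.] n 282 ztop 66.4 xy [546.2  82.5] bgr [46. 71. 99.]
px [127. 212.] n 310 ztop 57.2 xy [539.1 404.1] bgr [145. 142. 140.]
px [420. 215.] n 315 ztop 68.0 xy [ 551.3 -420.1] bgr [43. 69. 97.]
px [158. 218.] n 280 ztop 47.6 xy [526.1 317.2] bgr [144. 141. 139.]
px [389. 219.] n 298 ztop 68.1 xy [ 536. -333.] bgr [45. 71. 99.]
px [306. 223.] n 133 ztop 71.3 xy [520.5 -99.5] bgr [38. 68. 43.]
px [332. 248.] n 315 ztop 57.6 xy [ 453.5 -173.2] bgr [144. 141. 138.]
px [426. 246.] n 323 ztop 68.5 xy [ 465.1 -434.9] bgr [44. 69. 98.]
px [270. 251.] n 228 ztop 72.4 xy [439.3  
[... 828 characters left out ...]
-93.7] bgr [23. 53. 27.]
px [183. 192.] n 216 ztop 71.4 xy [765.  -32.8] bgr [26. 56. 35.]
px [325. 207.] n 504 ztop 69.8 xy [441.    3.2] bgr [123. 125. 116.]
px [185. 225.] n 248 ztop 71.3 xy [747.6  56.4] bgr [25. 55. 34.]
px [277. 241.] n 530 ztop 65.5 xy [547.7  87.1] bgr [ 33.  63. 102.]
px [336. 272.] n 213 ztop 71.9 xy [427.2 165.6] bgr [17. 33. 14.]
px [169. 332.] n 3518 ztop 58.4 xy [733.9 305.7] bgr [176. 169. 164.]
px [391. 330.] n 256 ztop 69.2 xy [337.9 281.2] bgr [14. 17. 89.]
px [285. 354.] n 737 ztop 45.9 xy [528.1 322.8] bgr [176. 168. 163.]
px [399. 369.] n 291 ztop 69.5 xy [334.2 350. ] bgr [12. 14. 90.]
px [276. 405.] n 802 ztop 56.1 xy [541.2 408.5] bgr [177. 169. 164.]
```

View pics/crop0.png

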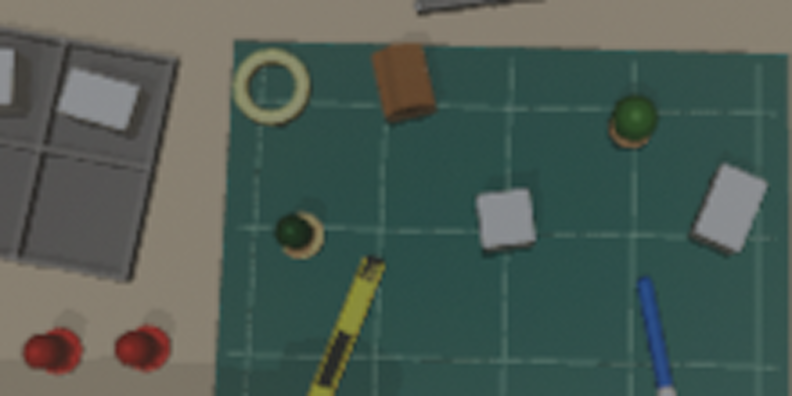

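The crop confirms the choices: square tower (505,218), oblong slab (730,208), round tree (635,118), slim dark poplar (297,232), house (405,82). The red pair at bottom left stay put. Next I'll get yaws, tray poses and the tool yaw.

```bash
cat >> h.py <<'E'
def ray(n,uv,z):
    f,cx,cy,e,M=cam(n); uv=np.atleast_2d(uv).astype(float)
    d=np.c_[(uv-[cx,cy])/f,np.ones(len(uv))]@M.T
    return (e+d*((z-e[2])/d[:,2])[:,None])[:,:2]
def yaw():
    s=readout.read_state(); M=R.from_quat(s['ee_rot']).as_matrix()
    return s,np.degrees(np.arctan2(M[1,1],M[0,1])),M
def rect(n,mask,z):
    c=max(cv2.findContours(mask.astype(np.uint8),cv2.RETR_EXTERNAL,cv2.CHAIN_APPROX_NONE)[0],key=cv2.contourArea)
    p=ray(n,c[:,0],z).astype(np.float32); return cv2.minAreaRect(p)
E
python3 - <<'E'
from h import *
ob={'tower':([440,1],68,40),'slab':([454,-171],53,45),'round':([521,-97],60,30),'poplar':([427,163],62,30),'house':([547,85],67,45)}
for n in ("top","side"):
    P=cloud(n,np.load(n+"0.npy")); im=cv2.imread(f"pics/{n}0.png")
    hsv=cv2.cvtColor(im,cv2.COLOR_BGR2HSV)
    for k,(c,z,r) in ob.items():
        near=np.hypot(P[...,0]-c[0],P[...,1]-c[1])<r
        lo={'round':35,'poplar':28,'house':38}.get(k,z-7)
        m=near&(P[...,2]>lo)
        zz={'round':48,'poplar':45,'house':55}.get(k,z)
        print(n,k,[np.round(v,1) for v in rect(n,m,zz)])
    # trays: grey low saturation dark
    for k,c in {'foam':(490,360),'tree':(700,5),'timber':(500,-380)}.items():
        near=(abs(P[...,0]-c[0])<125)&(abs(P[...,1]-c[1])<125)
        m=(near&((hsv[...,2]<100)&(hsv[...,1]<70))).astype(np.uint8)
        m=cv2.morphologyEx(m,cv2.MORPH_CLOSE,np.ones((9,9)))
        m=cv2.morphologyEx(m,cv2.MORPH_OPEN,np.ones((7,7)))
        print(n,'tray',k,[np.round(v,1) for v in rect(n,m,20)])
s,y,M=yaw(); print(y,M.round(3))
E
```

```text
top tower [array([439.6,  -2.2]), array([39.7, 39.5]), np.float64(8.5)]
top slab [array([ 453.1, -174.1]), array([38.2, 58.3]), np.float64(67.9)]
top round [array([520. , -99.4]), array([33.9, 33.6]), np.float64(0.9)]
top poplar [array([426.2, 160.3]), array([24.8, 25.1]), np.float64(1.4)]
top house [array([547.2,  81.1]), array([54. , 39.5]), np.float64(14.4)]
top tray foam [array([489.4, 365.2]), array([184.5, 178.1]), np.float64(81.4)]
top tray tree [array([ 6.949e+02, -6.000e-01]), array([209.6, 177.3]), np.float64(8.7)]
top tray timber [array([ 501.1, -380.9]), array([177.6, 183.4]), np.float64(9.5)]
side tower [array([441.1,   5.4]), array([40.7, 45.6]), np.float64(8.8)]
side slab [array([ 455.1, -166.2]), array([44.5, 58.5]), np.float64(67.7)]
side round [array([522.5, -98.9]), array([48.8, 33.7]), np.float64(90.0)]
side poplar [array([426.9, 164. ]), array([40.9, 26. ]), np.float64(86.6)]
side house [array([546.2,  93.3]), array([53. , 45.6]), np.float64(14.2)]
side tray foam [array([488.6, 359.9]), array([153.9, 176.7]), np.float64(81.7)]
side tray tree [array([708.6,  11. ]), array([179.6, 192.2]), np.float64(8.6)]
side tray timber [array([ 501. , -368.1]), array([181.7, 199.5]), np.float64(9.6)]
-115.03399840303068 [[-0.001 -0.423 -0.906]
 [-0.002 -0.906  0.423]
 [-1.     0.002 -0.   ]]
```

Emit:
arm_command(
  increments=[
    [[0,0,3],[15,-47,-7],0],
    [[0,0,6],[30,-94,-14],0],
    [[0,0,9],[45,-141,-20],0],
    [[0,0,11],[59,-188,-27],0],
    [[0,0,14],[73,-234,-33],0],
  ],
)

```text
clock: 0.6
position: [337.1, 329.5, 196.7]
ee_rot: [-0.704, 0.068, 0.704, 0.066]
contact_force: [0.4, -0.3, -0.1]
gripper_width: 85.3
```

Emit:
arm_command(
  increments=[
    [[0,0,3],[15,-47,-7],0],
    [[0,0,6],[30,-94,-14],0],
    [[0,0,9],[45,-141,-20],0],
    [[0,0,11],[59,-188,-27],0],
    [[0,0,14],[73,-234,-33],0],
  ],
)

```text
clock: 1.1
position: [409.9, 93.5, 163.4]
ee_rot: [-0.707, -0.019, 0.707, -0.021]
contact_force: [1.2, -0.2, -0.1]
gripper_width: 85.3
```

Run:
```python
from h import *
s,y,M=yaw(); print(s['clock'],s['position'].round(1),y,np.degrees(s['joints']).round(1))
m=[]
for z,uv in ((20,[(245,192),(305,187)]),): print(ray('top',uv,z).round(1))
im=cv2.imread('pics/top0.png')[120:200,225:320]; cv2.imwrite('pics/tree.png',cv2.resize(im,None,fx=7,fy=7))
```

```text
1.1 [409.9  93.5 163.4] -86.76211420986887 [ 35.3   5.9 -32.4   0.2 -51.7  57.9]
[[609.6  76.3]
 [628.8 -96.8]]
```

View pics/tree.png

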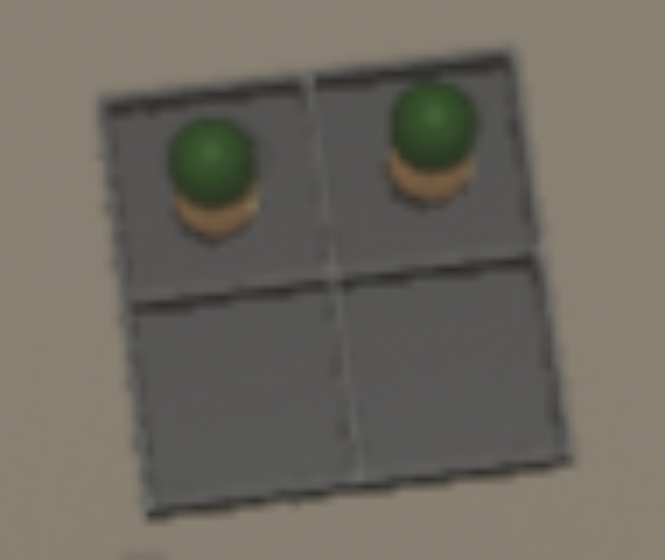

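Emit:
arm_command(
  increments=[
    [[0,0,1],[10,-35,-5],0],
    [[0,0,3],[20,-70,-10],0],
    [[0,0,5.4],[30,-93,-33],0],
    [[0,0,5.4],[30,-93,-33],0],
    [[0,0,5.4],[30,-93,-33],0],
  ],
)

```text
clock: 1.6
position: [439.6, -0.0, 130.0]
ee_rot: [-0.705, -0.051, 0.706, -0.054]
contact_force: [-0.0, 0.1, 0.3]
gripper_width: 85.4
```

Run:
```python
from h import *
print(ray('top',[(272.9,159.6)],20).round(1))
s,y,M=yaw(); print(s['clock'],s['position'].round(1),y,M[:,0].round(3)); p=s['position']
for n in ("top","side"):
    im,d=imaging.get_image(n); print(n,'tcp px',proj(n,p).round(1),'z+100',proj(n,p+[0,0,100]).round(1))
    u,v=proj(n,p)[0].astype(int); u0=np.clip(u-80,0,400);v0=np.clip(v-60,0,300)
    print(u0,v0); cv2.imwrite(f"pics/{n}1.png",cv2.resize(im[v0:v0+120,u0:u0+160],None,fx=5,fy=5))
```

```text
[[708.3  -1.7]]
1.6 [439.6  -0.  130. ] -81.4702160772599 [-0.001 -0.003 -1.   ]
top tcp px [[269.2 248.6]] z+100 [[268.6 245.4]]
189 188
side tcp px [[328.6 181.7]] z+100 [[332.7 146.4]]
248 121
```

View pics/side1.png

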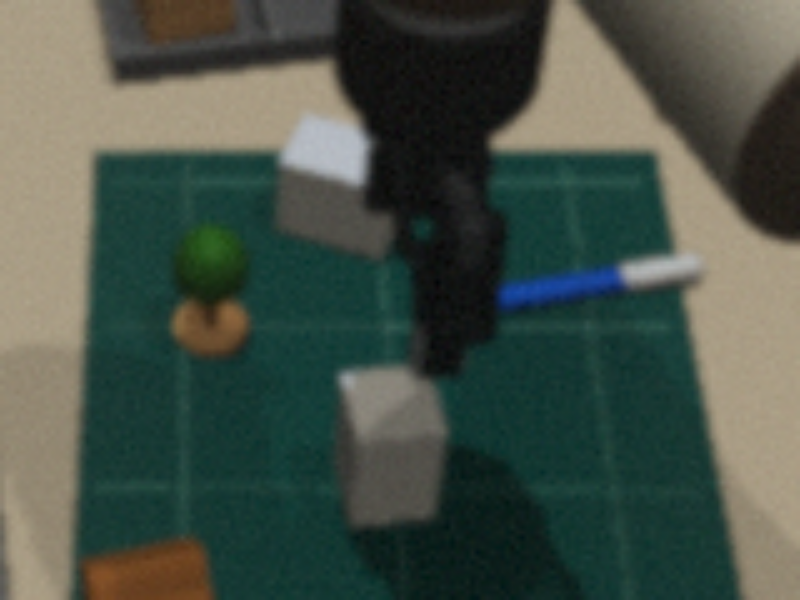

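View pics/top1.png

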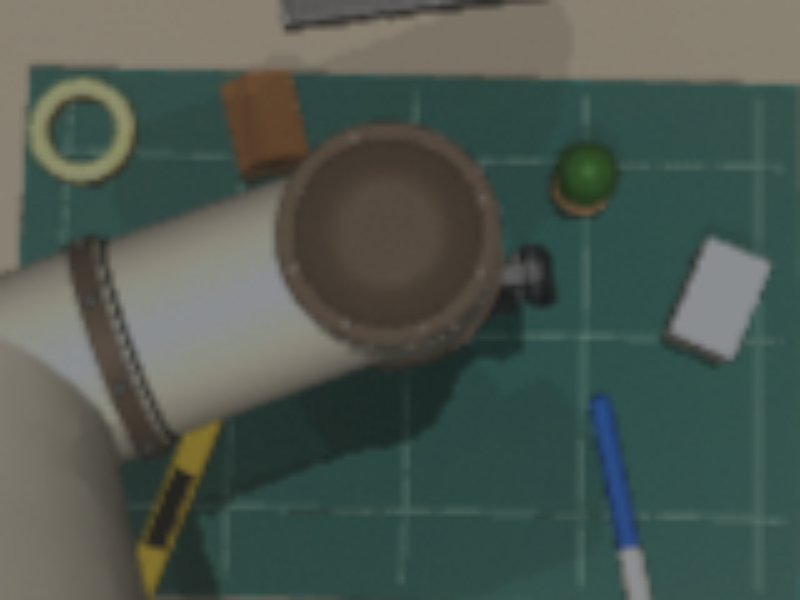

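Run:
```python
from h import *
for r in (43,50,57):
  for z in (143,): print(r,((proj('side',[439.6-.148*r,.989*r,z])-[248,121])*5).round())
d=R
```

```text
43 [[428. 362.]]
50 [[432. 375.]]
57 [[436. 389.]]
```

Emit:
arm_command(
  increments=[
    [[0,0,0],[0.5,0,-40],0],
    [[0,0,0],[0.5,0,-75],0],
    [[0,0,0],[0.5,0,-95],0],
    [[0,0,0],[0.5,0,-106],0],
    [[0,0,0],[0.5,0,-106],0],
  ],
)

```text
clock: 2.2
position: [440.1, 1.9, 24.2]
ee_rot: [-0.705, -0.053, 0.705, -0.055]
contact_force: [0.8, 0.2, 0.4]
gripper_width: 85.4
```

Emit:
arm_command(
  increments=[
    [[0,0,0],[0,0,0],0.3],
    [[0,0,0],[0,0,0],0.6],
    [[0,0,0],[0,0,0],1],
    [[0,0,0],[0,0,0],1],
    [[0,0,0],[0,0,0],1],
  ],
)

```text
clock: 2.7
position: [440.9, 2.3, 25.2]
ee_rot: [0.705, 0.053, -0.705, 0.055]
contact_force: [-1.2, 2.1, 5.9]
gripper_width: 39.4
```

Emit:
arm_command(
  increments=[
    [[0,0,0],[0,0,0],1],
    [[0,0,0],[0,0,0],1],
    [[0,0,0],[0,0,0],1],
    [[0,0,0],[0,0,5],1],
    [[0,0,0],[0,0,10],1],
  ],
)

```text
clock: 3.2
position: [440.7, 2.2, 35.4]
ee_rot: [0.705, 0.053, -0.705, 0.055]
contact_force: [0.1, -0.5, -0.5]
gripper_width: 39.4
```

Emit:
arm_command(
  increments=[
    [[0,0,0],[0,0,40],1],
    [[0,0,0],[0,0,80],1],
    [[0,0,0],[0,10,100],1],
    [[0,0,-2],[1,45,100],1],
    [[0,0,-4],[2,85,100],1],
  ],
)

```text
clock: 3.7
position: [442.9, 87.7, 136.9]
ee_rot: [0.708, 0.028, -0.706, 0.029]
contact_force: [1.0, 0.1, -0.7]
gripper_width: 39.5
```

Emit:
arm_command(
  increments=[
    [[0,0,-3],[2,40,0],1],
    [[0,0,-5],[3,80,0],1],
    [[0,0,-7],[5,120,0],1],
    [[0,0,-8],[6,160,0],1],
    [[0,0,-9],[7,200,0],1],
  ],
)

```text
clock: 4.2
position: [449.6, 289.2, 137.3]
ee_rot: [0.708, -0.028, -0.706, -0.027]
contact_force: [0.2, -0.3, -0.5]
gripper_width: 39.3
```

Emit:
arm_command(
  increments=[
    [[0,0,-2],[1,40,0],1],
    [[0,0,-4],[2,80,0],1],
    [[0,0,-4],[3,115,0],1],
    [[0,0,-4],[3,129,0],1],
    [[0,0,-4],[3,129,0],1],
  ],
)

```text
clock: 4.7
position: [452.2, 419.6, 136.9]
ee_rot: [0.706, -0.052, -0.704, -0.051]
contact_force: [0.3, -0.6, -0.4]
gripper_width: 39.2
```

Run:
```python
from h import *
s,y,M=yaw(); print(s['clock'],s['position'].round(1),y,M[:,0].round(3),s['gripper_width'])
im,d=imaging.get_image('side'); cv2.imwrite("pics/side2.png",im[200:420,180:480])
```

```text
4.7 [452.2 419.6 136.9] -98.37022724579847 [ 0.002 -0.002 -1.   ] 39.17351031081094
```

View pics/side2.png

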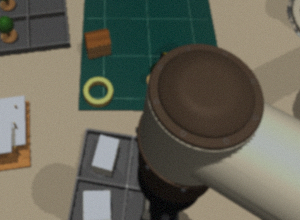

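Emit:
arm_command(
  increments=[
    [[0,0,0],[0,-2,-40],1],
    [[0,0,0],[0,-2,-75],1],
    [[0,0,0],[0,-2,-97],1],
    [[0,0,0],[0,-2,-109],1],
    [[0,0,0],[0,-2,-109.5],1],
  ],
)

```text
clock: 5.25
position: [452.2, 414.7, 27.3]
ee_rot: [0.706, -0.054, -0.705, -0.051]
contact_force: [0.4, 0.3, 0.7]
gripper_width: 39.3
```

Emit:
arm_command(
  increments=[
    [[0,0,0],[0,0,0],1],
    [[0,0,0],[0,0,-0.5],0.48],
    [[0,0,0],[0,0,-0.5],0.4],
    [[0,0,0],[0,0,-0.5],0.35],
    [[0,0,0],[0,0,-0.5],0.35],
  ],
)

```text
clock: 5.75
position: [452.3, 414.7, 27.1]
ee_rot: [0.706, -0.054, -0.705, -0.051]
contact_force: [-0.6, 1.1, -0.7]
gripper_width: 55.5
```

Emit:
arm_command(
  increments=[
    [[0,0,0],[0,0,10],0.35],
    [[0,0,0],[0,0,30],0.35],
    [[0,0,0],[0,0,65],0.35],
    [[0,0,0],[0,-30,100],0.2],
    [[0,0,0],[0,-78,105],0],
  ],
)

```text
clock: 6.25
position: [454.8, 340.3, 137.6]
ee_rot: [0.709, -0.049, -0.702, -0.053]
contact_force: [1.9, -0.0, 0.0]
gripper_width: 80.4
```

Emit:
arm_command(
  increments=[
    [[0,0,-2],[0,-40,-1],0],
    [[0,0,-4],[0,-85,-2],0],
    [[0,0,-6],[0,-130,-4],0],
    [[0,0,-7],[0,-175,-5],0],
    [[0,0,-8],[0,-215,-7],0],
  ],
)

```text
clock: 6.75
position: [454.6, 123.6, 131.6]
ee_rot: [0.704, -0.098, -0.696, -0.102]
contact_force: [0.2, 0.3, 0.0]
gripper_width: 85.3
```

Emit:
arm_command(
  increments=[
    [[0,0,-2],[0,-45,0],0],
    [[0,0,-4],[0,-90,0],0],
    [[0,0,-5],[0,-135,0],0],
    [[0,0,-6],[0,-180,0],0],
    [[0,0,-6],[0,-220,0],0],
  ],
)

```text
clock: 7.25
position: [454.6, -98.3, 132.7]
ee_rot: [0.699, -0.135, -0.689, -0.138]
contact_force: [0.4, -0.4, -0.2]
gripper_width: 85.3
```

Run:
```python
from h import *
s,y,M=yaw(); print(s['clock'],s['position'].round(1),y,M[:,0].round(3),s['gripper_width'])
im,d=imaging.get_image('top'); a=cv2.resize(im[180:280,90:340],None,fx=3,fy=3)
im,d=imaging.get_image('side'); b=cv2.resize(im[280:420,200:460],(750,404)); 
cv2.imwrite("pics/m3.png",cv2.resize(np.vstack([a,b]),None,fx=.84,fy=.84))
```

```text
7.25 [454.6 -98.3 132.7] -112.26795604969523 [ 0.014  0.003 -1.   ] 85.30416215980324
```

View pics/m3.png

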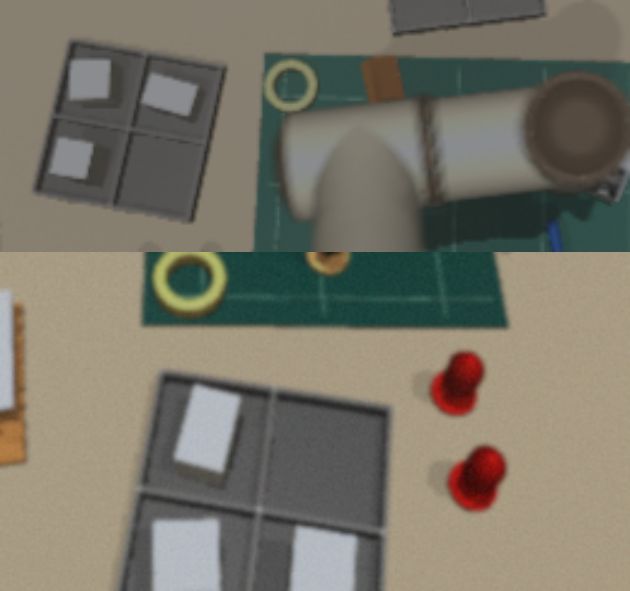

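Emit:
arm_command(
  increments=[
    [[0,0.8,0],[0,-40,0],0],
    [[0,0.8,0],[-0.5,-74,-15],0],
    [[0,0.8,0],[-0.5,-74,-30],0],
    [[0,0.8,0],[-0.5,-74,-45],0],
    [[0,0.8,0],[-0.5,-74,-45],0],
  ],
)

```text
clock: 7.85
position: [452.6, -173.5, 86.2]
ee_rot: [-0.692, 0.138, 0.695, 0.139]
contact_force: [0.6, -0.2, 0.5]
gripper_width: 85.4
```

Emit:
arm_command(
  increments=[
    [[0,0,0],[0,0,-30],0],
    [[0,0,0],[0,0,-55],0],
    [[0,0,0],[0,0,-67],0],
    [[0,0,0],[0,0,-67],0],
    [[0,0,0],[0,0,-67],0.3],
  ],
)

```text
clock: 8.35
position: [453.6, -173.2, 20.2]
ee_rot: [-0.692, 0.138, 0.695, 0.139]
contact_force: [-0.2, -0.5, 0.7]
gripper_width: 73.0
```

Emit:
arm_command(
  increments=[
    [[0,0,0],[0,0,0],0.6],
    [[0,0,0],[0,0,0],1],
    [[0,0,0],[0,0,0],1],
    [[0,0,0],[0,0,0],1],
    [[0,0,0],[0,0,0],1],
  ],
)

```text
clock: 8.85
position: [454.8, -173.2, 21.5]
ee_rot: [-0.693, 0.137, 0.694, 0.139]
contact_force: [-1.2, 2.1, 6.7]
gripper_width: 37.2
```

Emit:
arm_command(
  increments=[
    [[0,0,0],[0,0,0],1],
    [[0,0,0],[0,0,0],1],
    [[0,0,0],[0,0,5],1],
    [[0,0,0],[0,0,20],1],
    [[0,0,0],[0,0,50],1],
  ],
)

```text
clock: 9.35
position: [452.9, -173.1, 70.4]
ee_rot: [-0.691, 0.138, 0.696, 0.139]
contact_force: [0.6, 0.1, 0.0]
gripper_width: 37.0
```

Emit:
arm_command(
  increments=[
    [[0,0,0],[0,15,40],1],
    [[0,0,2],[-1,55,65],1],
    [[0,0,4],[-2,98,66],1],
    [[0,0,5],[-3,142,66],1],
    [[0,0,6],[-4,185,66],1],
  ],
)

```text
clock: 9.85
position: [448.4, 13.4, 137.0]
ee_rot: [-0.698, 0.101, 0.702, 0.102]
contact_force: [0.3, -0.6, -0.2]
gripper_width: 37.4
```

Emit:
arm_command(
  increments=[
    [[0,0,2],[-2,45,0],1],
    [[0,0,4],[-3,90,0],1],
    [[0,0,5],[-5,135,0],1],
    [[0,0,7],[-6,178,0],1],
    [[0,0,7.5],[-8,220,0],1],
  ],
)

```text
clock: 10.35
position: [439.9, 235.1, 137.2]
ee_rot: [-0.703, 0.055, 0.707, 0.056]
contact_force: [1.1, 0.4, -0.1]
gripper_width: 37.1
```

Emit:
arm_command(
  increments=[
    [[0,0,0],[-1,40,0],1],
    [[0,0,0],[-2,75,0],1],
    [[0,0,0],[-2,97,-10],1],
    [[0,0,0],[-2,97,-30],1],
    [[0,0,0],[-2,97,-50],1],
  ],
)

```text
clock: 10.85
position: [437.6, 333.0, 86.7]
ee_rot: [-0.703, 0.054, 0.707, 0.055]
contact_force: [-0.8, -0.2, -0.8]
gripper_width: 37.3
```

```bash
cat > st.py <<'E'
from h import *
s,y,M=yaw(); print(s['clock'],s['position'].round(1),y.round(1),M[:,0].round(3),s['gripper_width'].round(1))
E
python3 st.py
```

```text
Traceback (most recent call last):
  File "st.py", line 2, in <module>
    s,y,M=yaw(); print(s['clock'],s['position'].round(1),y.round(1),M[:,0].round(3),s['gripper_width'].round(1))
                                                                                    ^^^^^^^^^^^^^^^^^^^^^^^^
AttributeError: 'float' object has no attribute 'round'
```

Emit:
arm_command(
  increments=[
    [[0,0,0],[1,-2,-25],1],
    [[0,0,0],[1,-2,-45],1],
    [[0,0,0],[1,-2,-58],1],
    [[0,0,0],[1,-2,-63.5],1],
    [[0,0,0],[1,-2,-63.5],1],
  ],
)

```text
clock: 11.35
position: [438.8, 331.2, 23.6]
ee_rot: [-0.703, 0.054, 0.707, 0.055]
contact_force: [0.7, 0.2, -0.4]
gripper_width: 36.7
```

Emit:
arm_command(
  increments=[
    [[0,0,0],[0,0,0],1],
    [[0,0,0],[0,0,-0.5],0.5],
    [[0,0,0],[0,0,-0.5],0.42],
    [[0,0,0],[0,0,-0.5],0.38],
    [[0,0,0],[0,0,-0.5],0.38],
  ],
)

```text
clock: 11.85
position: [438.9, 331.3, 23.2]
ee_rot: [-0.703, 0.054, 0.707, 0.055]
contact_force: [-0.1, -0.4, 0.4]
gripper_width: 53.0
```

Emit:
arm_command(
  increments=[
    [[0,0,0],[0,0,10],0.38],
    [[0,0,0],[0,0,30],0.38],
    [[0,0,0],[0,0,65],0.35],
    [[0,0,1],[5,-30,100],0.2],
    [[0,0,2],[15,-75,112],0],
  ],
)

```text
clock: 12.35
position: [455.8, 258.6, 139.8]
ee_rot: [0.706, -0.038, -0.705, -0.043]
contact_force: [1.6, 0.4, 0.5]
gripper_width: 80.6
```

```bash
sed -i "s/,s\['gripper_width'\].round(1)//" st.py; python3 st.py
```

```text
12.35 [455.8 258.6 139.8] -96.6 [ 0.002  0.008 -1.   ]
```

Emit:
arm_command(
  increments=[
    [[0,0,2],[8,-40,0],0],
    [[0,0,4],[16,-82,0],0],
    [[0,0,6],[24,-125,0],0],
    [[0,0,7],[32,-168,0],0],
    [[-0.4,0,8],[40,-210,-5],0],
  ],
)

```text
clock: 12.85
position: [496.6, 47.0, 136.5]
ee_rot: [0.709, 0.01, -0.706, 0.009]
contact_force: [0.9, 0.7, 0.4]
gripper_width: 85.4
```

Emit:
arm_command(
  increments=[
    [[0,0,2],[8,-40,0],0],
    [[0,0,4],[16,-80,0],0],
    [[0,0,6],[22,-120,0],0],
    [[0,0,7],[25,-144,-5],0],
    [[0,0,7],[25,-144,-15],0],
  ],
)

```text
clock: 13.35
position: [522.3, -99.6, 122.6]
ee_rot: [0.708, 0.052, -0.703, 0.05]
contact_force: [0.4, 0.6, -0.7]
gripper_width: 85.6
```

```bash
python3 st.py
```

```text
13.35 [522.3 -99.6 122.6] -81.7 [ 0.007  0.002 -1.   ]
```

Emit:
arm_command(
  increments=[
    [[0,0.4,0],[-1,2.5,-30],0],
    [[0,0.4,0],[-1,2.5,-60],0],
    [[0,0.4,0],[-1,2.5,-85],0],
    [[0,0.4,0],[-1,2.5,-98],0],
    [[0,0.4,0],[-1,2.5,-98],0.2],
  ],
)

```text
clock: 13.85
position: [519.7, -96.4, 22.8]
ee_rot: [-0.704, -0.052, 0.707, -0.05]
contact_force: [-0.7, 0.0, -0.0]
gripper_width: 73.0
```

Emit:
arm_command(
  increments=[
    [[0,0,0],[0,0,0],0.4],
    [[0,0,0],[0,0,0],0.6],
    [[0,0,0],[0,0,0],1],
    [[0,0,0],[0,0,0],1],
    [[0,0,0],[0,0,0],1],
  ],
)

```text
clock: 14.35
position: [520.7, -96.2, 24.0]
ee_rot: [-0.705, -0.052, 0.706, -0.05]
contact_force: [-0.3, 1.9, 6.2]
gripper_width: 34.8
```

Emit:
arm_command(
  increments=[
    [[0,0,0],[0,0,0],1],
    [[0,0,0],[0,0,0],1],
    [[0,0,0],[0,0,5],1],
    [[0,0,0],[0,0,20],1],
    [[0,0,0],[0,0,50],1],
  ],
)

```text
clock: 14.85
position: [518.6, -96.5, 72.5]
ee_rot: [-0.702, -0.052, 0.708, -0.05]
contact_force: [0.6, -1.3, 0.1]
gripper_width: 34.8
```

```bash
python3 st.py
python3 - <<'E'
from h import *
im,d=imaging.get_image('side'); cv2.imwrite("pics/side4.png",cv2.resize(im[60:260,200:440],None,fx=3,fy=3))
E
```

```text
14.85 [518.6 -96.5  72.5] -81.7 [-0.008  0.002 -1.   ]
```

View pics/side4.png

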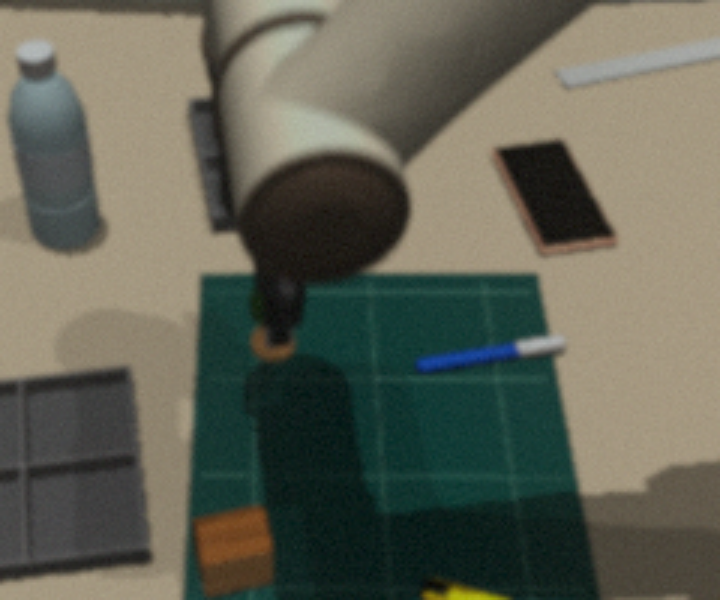

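Emit:
arm_command(
  increments=[
    [[0,0,0],[0,0,35],1],
    [[0,0,0],[10,3,65],1],
    [[0,-0.4,0],[50,15,65],1],
    [[0,-0.4,0],[90,28,65],1],
    [[0,-0.4,0],[125,40,65],1],
  ],
)

```text
clock: 15.4
position: [649.4, -56.2, 144.4]
ee_rot: [0.709, 0.052, -0.701, 0.051]
contact_force: [-1.0, -0.5, -0.1]
gripper_width: 34.6
```

```bash
python3 st.py
```

```text
15.4 [649.4 -56.2 144.4] -81.6 [ 0.012  0.001 -1.   ]
```

Emit:
arm_command(
  increments=[
    [[0,0,0],[22,7,0],1],
    [[0,0,0],[22,7,-20],1],
    [[0,0,0],[22,7,-50],1],
    [[0,0,0],[22,7,-75],1],
    [[0,0,0],[22,7,-80],1],
  ],
)

```text
clock: 15.9
position: [668.7, -49.4, 60.4]
ee_rot: [0.707, 0.052, -0.704, 0.051]
contact_force: [-0.1, -0.2, -1.4]
gripper_width: 34.7
```

```bash
python3 st.py
```

```text
15.9 [668.7 -49.4  60.4] -81.7 [ 0.004  0.001 -1.   ]
```

Lower to TCP 25.7, release, rise.

Emit:
arm_command(
  increments=[
    [[0,0,0],[2,0,-12],1],
    [[0,0,0],[2,0,-24],1],
    [[0,0,0],[2,0,-32],1],
    [[0,0,0],[2,0,-34],1],
    [[0,0,0],[2,0,-34.5],1],
  ],
)

```text
clock: 16.4
position: [670.9, -49.4, 26.0]
ee_rot: [0.707, 0.052, -0.704, 0.051]
contact_force: [-0.4, 0.2, -0.8]
gripper_width: 34.8
```

Emit:
arm_command(
  increments=[
    [[0,0,0],[0,0,0],1],
    [[0,0,0],[0,0,-0.5],0.53],
    [[0,0,0],[0,0,-0.5],0.46],
    [[0,0,0],[0,0,-0.5],0.4],
    [[0,0,0],[0,0,-0.5],0.4],
  ],
)

```text
clock: 16.9
position: [671.0, -49.4, 25.8]
ee_rot: [0.707, 0.052, -0.704, 0.051]
contact_force: [0.1, 0.0, 0.2]
gripper_width: 51.3
```

Emit:
arm_command(
  increments=[
    [[0,0,0],[0,0,8],0.4],
    [[0,0,0],[0,0,25],0.4],
    [[0,0,0],[0,0,55],0.4],
    [[0,0,0],[0,0,90],0.4],
    [[0,0,0],[-30,15,110],0.2],
  ],
)

```text
clock: 17.4
position: [644.7, -35.3, 139.2]
ee_rot: [0.71, 0.051, -0.701, 0.051]
contact_force: [-0.4, 0.9, 0.8]
gripper_width: 64.2
```

```bash
python3 st.py
```

```text
17.4 [644.7 -35.3 139.2] -81.7 [ 0.012  0.    -1.   ]
```

Emit:
arm_command(
  increments=[
    [[0,0,0],[-30,27,0],0],
    [[0,0,0],[-60,54,0],0],
    [[0,0,0],[-90,82,0],0],
    [[0,0,0],[-120,109,0],0],
    [[0,0.5,0],[-150,136,-5],0],
  ],
)

```text
clock: 17.9
position: [493.9, 101.7, 135.6]
ee_rot: [0.707, 0.051, -0.703, 0.051]
contact_force: [0.9, 0.7, -0.7]
gripper_width: 85.5
```

Emit:
arm_command(
  increments=[
    [[0,0,0],[-30,27,0],0],
    [[0,0,0],[-55,50,0],0],
    [[0,0,0],[-68,62,-5],0],
    [[0,0,0],[-68,62,-15],0],
    [[0,0,0],[-68,62,-15],0],
  ],
)

```text
clock: 18.4
position: [425.4, 163.4, 120.1]
ee_rot: [0.707, 0.051, -0.704, 0.051]
contact_force: [-0.4, -0.4, 0.7]
gripper_width: 85.0
```

```bash
python3 st.py
```

```text
18.4 [425.4 163.4 120.1] -81.7 [ 0.005  0.001 -1.   ]
```

Emit:
arm_command(
  increments=[
    [[0,0.2,0],[1,0,-30],0],
    [[0,0.2,0],[1,0,-60],0],
    [[0,0.2,0],[1,0,-85],0],
    [[0,0.2,0],[1,0,-96],0],
    [[0,0.2,0],[1,0,-96],0.2],
  ],
)

```text
clock: 18.9
position: [426.3, 161.9, 22.4]
ee_rot: [-0.705, -0.05, 0.706, -0.051]
contact_force: [-0.4, -0.1, 0.1]
gripper_width: 73.6
```

Emit:
arm_command(
  increments=[
    [[0,0,0],[0,0,0],0.4],
    [[0,0,0],[0,0,0],0.6],
    [[0,0,0],[0,0,0],1],
    [[0,0,0],[0,0,0],1],
    [[0,0,0],[0,0,0],1],
  ],
)

```text
clock: 19.4
position: [427.0, 162.3, 23.3]
ee_rot: [-0.705, -0.05, 0.705, -0.051]
contact_force: [0.0, -1.4, 6.2]
gripper_width: 25.3
```

Emit:
arm_command(
  increments=[
    [[0,0,0],[0,0,0],1],
    [[0,0,0],[0,0,0],1],
    [[0,0,0],[0,0,5],1],
    [[0,0,0],[0,0,20],1],
    [[0,0,0],[0,0,50],1],
  ],
)

```text
clock: 19.9
position: [425.4, 161.2, 72.3]
ee_rot: [-0.703, -0.049, 0.707, -0.052]
contact_force: [-0.6, 0.1, -0.1]
gripper_width: 25.0
```

```bash
python3 st.py
```

```text
19.9 [425.4 161.2  72.3] -81.8 [-0.005 -0.005 -1.   ]
```

Emit:
arm_command(
  increments=[
    [[0,0,0],[0,0,35],1],
    [[0,0,0],[10,-5,65],1],
    [[0,0,0],[45,-23,65],1],
    [[0,0,0],[80,-42,65],1],
    [[0,0,0],[115,-61,65],1],
  ],
)

```text
clock: 20.4
position: [541.3, 99.7, 137.9]
ee_rot: [-0.704, -0.05, 0.707, -0.052]
contact_force: [0.7, -0.2, -0.1]
gripper_width: 25.0
```

Emit:
arm_command(
  increments=[
    [[0,0,0],[35,-18,0],1],
    [[0,0,0],[70,-36,0],1],
    [[0,0,0],[100,-52,0],1],
    [[0,0,0],[114,-60,0],1],
    [[0,0,0],[114,-60,-20],1],
  ],
)

```text
clock: 20.9
position: [659.0, 38.6, 119.8]
ee_rot: [0.706, 0.049, -0.705, 0.052]
contact_force: [-0.0, 0.6, -0.0]
gripper_width: 24.9
```

```bash
python3 st.py
```

```text
20.9 [659.   38.6 119.8] -81.8 [ 0.002 -0.003 -1.   ]
```

Target TCP 25 (grasp was at 23.3, floor +1).

Emit:
arm_command(
  increments=[
    [[0,0,0],[0,0,-30],1],
    [[0,0,0],[0,0,-60],1],
    [[0,0,0],[0,0,-82],1],
    [[0,0,0],[0,0,-94],1],
    [[0,0,0],[0,0,-95],1],
  ],
)

```text
clock: 21.4
position: [658.7, 38.6, 24.2]
ee_rot: [0.705, 0.049, -0.705, 0.052]
contact_force: [-0.3, -0.4, 0.7]
gripper_width: 24.8
```

Emit:
arm_command(
  increments=[
    [[0,0,0],[0,0,0],1],
    [[0,0,0],[0,0,-0.5],0.63],
    [[0,0,0],[0,0,-0.5],0.55],
    [[0,0,0],[0,0,-0.5],0.5],
    [[0,0,0],[0,0,-0.5],0.5],
  ],
)

```text
clock: 21.9
position: [658.8, 38.6, 24.0]
ee_rot: [0.706, 0.049, -0.705, 0.052]
contact_force: [0.6, -0.2, 1.0]
gripper_width: 42.7
```

Emit:
arm_command(
  increments=[
    [[0,0,0],[0,0,8],0.5],
    [[0,0,0],[0,0,25],0.5],
    [[0,0,0],[0,0,55],0.5],
    [[0,0,0],[0,0,90],0.4],
    [[0,0,-6],[-30,12,110],0.2],
  ],
)

```text
clock: 22.4
position: [632.5, 50.2, 137.6]
ee_rot: [0.71, 0.011, -0.704, 0.014]
contact_force: [0.2, 0.1, 1.0]
gripper_width: 64.1
```

```bash
python3 st.py
```

```text
22.4 [632.5  50.2 137.6] -88.0 [ 0.008 -0.004 -1.   ]
```

Emit:
arm_command(
  increments=[
    [[0,0,-8],[-10,4,0],0],
    [[0,0,-16],[-20,8,0],0],
    [[0,0,-24],[-30,12,0],0],
    [[0,0,-32],[-40,16,0],0],
    [[0,0,-40],[-50,20,0],0],
  ],
)

```text
clock: 22.9
position: [582.2, 70.4, 138.5]
ee_rot: [0.67, -0.234, -0.665, -0.23]
contact_force: [0.3, -0.5, 0.6]
gripper_width: 85.3
```

Emit:
arm_command(
  increments=[
    [[0,0,-8],[-15,6,0],0],
    [[0,0,-16],[-30,12,0],0],
    [[0,0,-24],[-35,15,-5],0],
    [[0,0,-32],[-35,15,-10],0],
    [[0,0,-37.5],[-35,15,-10],0],
  ],
)

```text
clock: 23.4
position: [546.7, 85.4, 128.8]
ee_rot: [0.559, -0.438, -0.555, -0.433]
contact_force: [0.2, 0.0, -0.3]
gripper_width: 85.2
```

```bash
python3 st.py
```

```text
23.4 [546.7  85.4 128.8] -166.1 [-0.001 -0.009 -1.   ]
```

Emit:
arm_command(
  increments=[
    [[0.5,0,0],[0,0,-30],0],
    [[0.5,0,0.5],[0,0,-65],0],
    [[0.5,0,0.5],[0,0,-95],0],
    [[0.5,0,0.5],[0,0,-107],0],
    [[0.5,0,0.5],[0,0,-107],0.1],
  ],
)

```text
clock: 23.9
position: [546.0, 85.1, 20.8]
ee_rot: [-0.558, 0.435, 0.559, 0.432]
contact_force: [0.6, 0.0, -0.3]
gripper_width: 77.3
```

Emit:
arm_command(
  increments=[
    [[0,0,0],[0,0,0],0.3],
    [[0,0,0],[0,0,0],0.5],
    [[0,0,0],[0,0,0],1],
    [[0,0,0],[0,0,0],1],
    [[0,0,0],[0,0,0],1],
  ],
)

```text
clock: 24.4
position: [547.3, 85.6, 22.6]
ee_rot: [0.559, -0.433, -0.559, -0.433]
contact_force: [-0.4, -0.2, 6.1]
gripper_width: 49.4
```

Emit:
arm_command(
  increments=[
    [[0,0,0],[0,0,0],1],
    [[0,0,0],[0,0,0],1],
    [[0,0,0],[0,0,5],1],
    [[0,0,0],[0,0,20],1],
    [[0,0,0],[0,0,50],1],
  ],
)

```text
clock: 24.9
position: [545.3, 84.8, 71.0]
ee_rot: [-0.558, 0.435, 0.56, 0.431]
contact_force: [0.4, 0.5, -0.7]
gripper_width: 49.2
```

```bash
python3 st.py
python3 - <<'E'
from h import *
im,d=imaging.get_image('side'); cv2.imwrite("pics/side5.png",cv2.resize(im[100:350,140:420],None,fx=2.4,fy=2.4))
E
```

```text
24.9 [545.3  84.8  71. ] -165.6 [-0.006 -0.003 -1.   ]
```

View pics/side5.png

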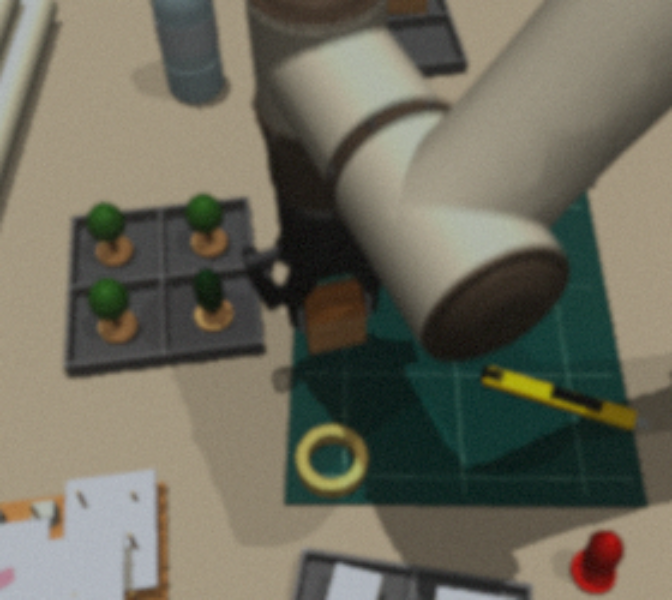

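Emit:
arm_command(
  increments=[
    [[0,0,0],[0,0,35],1],
    [[0,0,0],[-3,-12,65],1],
    [[0,0,-1],[-11,-50,67],1],
    [[0,0,-1],[-19,-88,67],1],
    [[0,0,-2],[-28,-127,67],1],
  ],
)

```text
clock: 25.45
position: [521.1, -41.8, 145.0]
ee_rot: [0.553, -0.441, -0.55, -0.444]
contact_force: [-0.1, -0.1, -1.9]
gripper_width: 49.4
```

Emit:
arm_command(
  increments=[
    [[0,0,0],[-9,-40,0],1],
    [[0,0,-1],[-18,-80,0],1],
    [[0,0,-2],[-27,-120,0],1],
    [[0,0,-3],[-36,-160,0],1],
    [[0,0,-3],[-42,-195,0],1],
  ],
)

```text
clock: 25.95
position: [478.0, -238.5, 145.1]
ee_rot: [0.541, -0.455, -0.538, -0.459]
contact_force: [0.0, 0.6, -0.6]
gripper_width: 49.1
```

```bash
python3 st.py
```

```text
25.95 [ 478.  -238.5  145.1] -170.5 [ 0.006  0.001 -1.   ]
```

Emit:
arm_command(
  increments=[
    [[0,0,0],[-9,-40,0],1],
    [[0,0,0],[-18,-75,0],1],
    [[0,0,0],[-28,-100,-10],1],
    [[0,0,0],[-28,-103.5,-40],1],
    [[0,0,0],[-28,-103.5,-60],1],
  ],
)

```text
clock: 26.45
position: [448.7, -342.9, 83.7]
ee_rot: [0.54, -0.456, -0.538, -0.459]
contact_force: [-0.6, 0.8, -0.6]
gripper_width: 49.1
```

```bash
python3 st.py
python3 - <<'E'
from h import *
im,d=imaging.get_image('side'); im2,d=imaging.get_image('top')
cv2.imwrite("pics/m6.png",np.hstack([cv2.resize(im[60:200,220:360],(400,400)),cv2.resize(im2[170:310,330:470],(400,400))]))
E
```

```text
26.45 [ 448.7 -342.9   83.7] -170.7 [ 0.006  0.002 -1.   ]
```

View pics/m6.png

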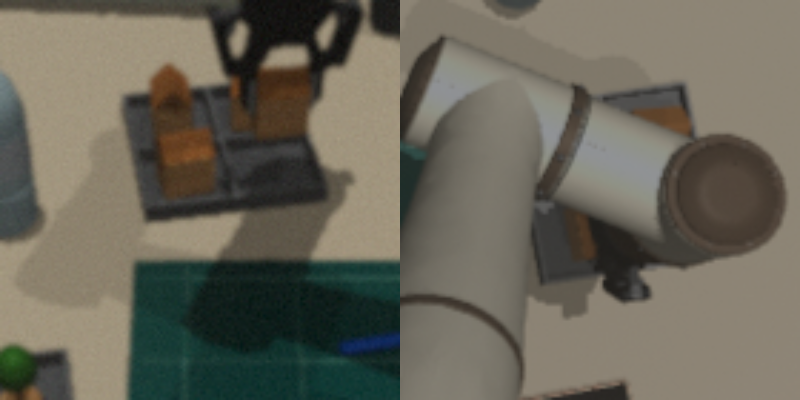

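Emit:
arm_command(
  increments=[
    [[0,0,0],[0.5,0,-25],1],
    [[0,0,0],[0.5,0,-42],1],
    [[0,0,0],[0.5,0,-54],1],
    [[0,0,0],[0.5,0,-59],1],
    [[0,0,0],[0.5,0,-59.5],1],
  ],
)

```text
clock: 27.05
position: [448.9, -341.5, 23.8]
ee_rot: [-0.539, 0.456, 0.54, 0.458]
contact_force: [0.3, 0.3, -0.2]
gripper_width: 49.3
```

Emit:
arm_command(
  increments=[
    [[0,0,0],[0,0,0],1],
    [[0,0,0],[0,0,-0.5],0.36],
    [[0,0,0],[0,0,-0.5],0.32],
    [[0,0,0],[0,0,-0.5],0.26],
    [[0,0,0],[0,0,-0.5],0.26],
  ],
)

```text
clock: 27.55
position: [449.0, -341.6, 23.3]
ee_rot: [-0.539, 0.456, 0.54, 0.458]
contact_force: [-0.1, -0.2, -0.1]
gripper_width: 63.0
```

Emit:
arm_command(
  increments=[
    [[0,0,0],[0,0,8],0.26],
    [[0,0,0],[0,0,25],0.26],
    [[0,0,0],[0,0,55],0.26],
    [[0,0,0],[0,0,90],0.26],
    [[0,0,0],[-15,30,120],0.2],
  ],
)

```text
clock: 28.05
position: [436.1, -313.6, 145.7]
ee_rot: [0.54, -0.456, -0.538, -0.459]
contact_force: [0.3, 1.1, 0.8]
gripper_width: 68.2
```

Emit:
arm_command(
  increments=[
    [[0,0,0],[-10,40,10],0.2],
    [[0,0,0],[-20,80,20],0.2],
    [[0,0,0],[-30,120,30],0.2],
    [[0,0,0],[-40,160,40],0.2],
    [[0,0,0],[-40,180,40],0.2],
  ],
)

```text
clock: 28.55
position: [395.3, -131.7, 187.6]
ee_rot: [0.542, -0.455, -0.537, -0.459]
contact_force: [0.1, 0.4, -0.0]
gripper_width: 68.6
```

```bash
python3 st.py
python3 - <<'E'
from h import *
im,d=imaging.get_image('side'); im2,d2=imaging.get_image('top')
cv2.imwrite("pics/s7.png",cv2.resize(im,(700,525))); cv2.imwrite("pics/t7.png",cv2.resize(im2[110:290,90:460],(800,389)))
for n,dd in(('top',d2),('side',d)):
    P=cloud(n,dd);x,y,z=P[...,0],P[...,1],P[...,2]
    for k,(a,b) in {'tower':(452,415),'slab':(439,331),'round':(671,-49),'poplar':(659,39),'house':(449,-343)}.items():
        q=P[(np.hypot(x-a,y-b)<30)&(z>30)&(z<110)]
        if len(q): print(n,k,np.percentile(q[:,2],95).round(1))
E
```

```text
28.55 [ 395.3 -131.7  187.6] -170.5 [ 0.009  0.001 -1.   ]
top tower 72.1
top slab 57.0
top round 73.5
top poplar 73.2
top house 68.3
side tower 71.1
side slab 56.0
side round 71.0
side poplar 71.9
side house 65.9
```

View pics/s7.png

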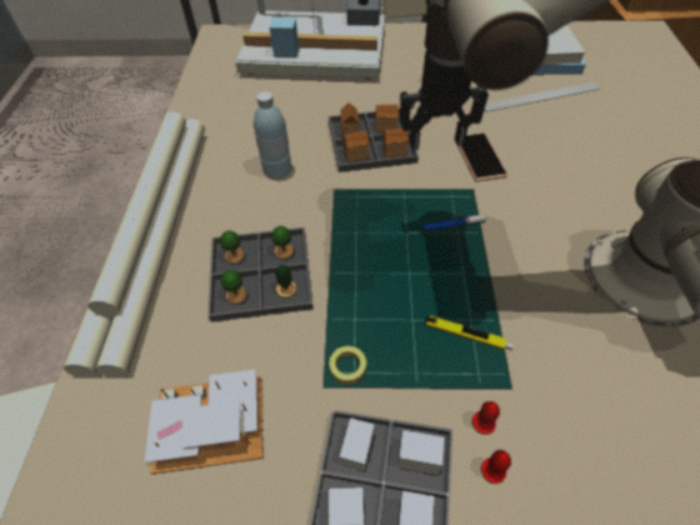

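View pics/t7.png

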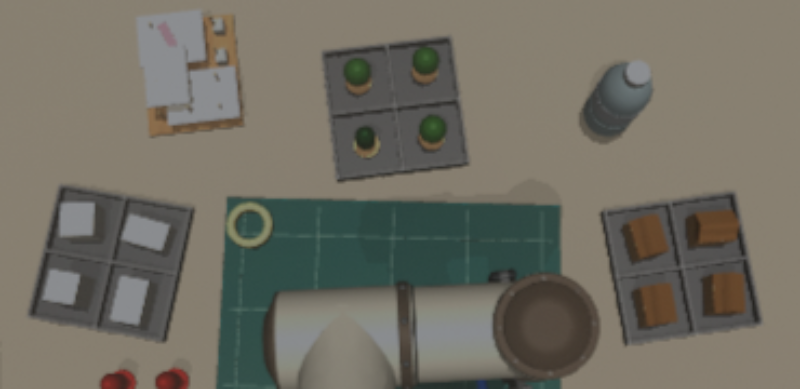

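All five stand upright in their own pockets; the study model, bottle and red trees are where they were.

```bash
python3 -c "
from bench import arm; print(arm.job_done())"
```

```text
the job is handed in; nothing more can be done
None
```

All five pieces are back in the trays, and I handed the job in at about 28.7 s of the 136 s allowed. They went in this order:
- **Foam tray:** the foam tower in the near left pocket and the foam slab in the near right.
- **Tree tray:** the round tree in the near right pocket and the poplar in the near left.
- **Timber tray:** the house in the only empty pocket, near left.

**Last checks:** both cameras show each piece upright in its own pocket and the gripper clear of everything. The study model, bottle and red look-alikes look undisturbed. Measured tops were 56–74 mm depending on the piece, 1–5 mm above what I expected from their heights plus the tray floor. The depth readings showed much the same excess before anything was moved. Contact forces read at the end of each move stayed below about 7 N.

**Disagreement:** the top and side cameras differed by about 5 mm in y. I used the average, and the jaws closing on each piece and the width of the pockets absorbed the rest. An attempt to settle the difference by imaging the fingertips was inconclusive.

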